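Sort left- and right-hand shelf brackets by sample and shut the tray

TASK

Sort the three loose shelf brackets by hand into the pulled-out tray: each goes into the compartment in front of the fixed sample that it matches, not the sample that is its mirror image. Stand each one on its foot on the tray's floor, lengthways like its sample, with the tall post end towards the samples, then push the tray fully home with the brackets still standing so. Leave the jar, the bottle and the tube rack where they are.

Things in the scene. Friction and masses are not known exactly. Their poses are not given: they have to be found in the camera images.
- left_a: loose left-hand bracket, white metal, 0.14 kg, standing on its foot. Origin: underside, below mid-web. Web: upright plate along x, 90 long, 8 thick (y -4 to +4), 30 high; grip it across its plain -x half. +x end: post 16 long, 52 high, with a diagonal gusset in the web's plane back to x = 0. Foot: flange 4 thick, from the web to y = +32: on the left seen with the post end away
- left_b: loose left-hand bracket, white metal, 0.14 kg, standing on its foot. Origin: underside, below mid-web. Web: upright plate along x, 90 long, 8 thick (y -4 to +4), 30 high; grip it across its plain -x half. +x end: post 16 long, 52 high, with a diagonal gusset in the web's plane back to x = 0. Foot: flange 4 thick, from the web to y = +32: on the left seen with the post end away
- right_a: loose right-hand bracket, white metal, 0.14 kg, standing on its foot. Origin: underside, below mid-web. Web: upright plate along x, 90 long, 8 thick (y -4 to +4), 30 high; grip it across its plain -x half. +x end: post 16 long, 52 high, with a diagonal gusset in the web's plane back to x = 0. Foot: flange 4 thick, from the web to y = -32: on the right seen with the post end away
- left_a_post (a point): top of the tall post of left_a, 37 mm along +x from the origin, 52 up
- left_b_post (a point): top of the tall post of left_b, 37 mm along +x from the origin, 52 up
- right_a_post (a point): top of the tall post of right_a, 37 mm along +x from the origin, 52 up
- sample_left: fixed left-hand sample, same shape and axes as the loose left-hand brackets, on a 30 high ledge beyond the tray, post (+x) end away from the tray's handle, x along the tray's slide. The compartment straight in front of it (same y within 2 mm at its middle) is for its hand. The two samples may have changed places
- sample_right: fixed right-hand sample, same shape and axes as the loose right-hand brackets, on a 30 high ledge beyond the tray, post (+x) end away from the tray's handle, x along the tray's slide. The compartment straight in front of it (same y within 2 mm at its middle) is for its hand. The two samples may have changed places
- tray_floor (a point): middle of the blue tray's inner floor, 13 above the bench; moves with it; x = direction of sliding home, y left, z up. Tray 150 (x) by 330 (y) outside, walls 5 thick, tops 39 above this floor; a 5 mm divider along x at y = 0 makes two open compartments 140 (x) by 157 (y), centred at y = +81 and -81
- tray_handle (a point): middle of the tray's steel bar handle: a bar along y, 100 long, about 10 thick, 36 above the bench, 35 mm out from the tray's front wall (110 mm from tray_floor, at -x); moves with the tray
- tray (a joint): how far the tray is pulled out, m: 0 is fully home against its stop, at most 0.10; it starts 0.07 to 0.09 out. It slides with about 3 N of friction and stays where it is left; there is no catch.
- jar: small amber jar, black cap, 48 diameter, 62 high, origin under its centre; stands among the loose brackets. Bystander: leave it alone.
- flask: clear glass bottle, 72 diameter, 130 high, origin under its centre; stands beyond and to the left. Bystander: leave it alone.
- rack: white tube rack with black-capped tubes, 70 (x) by 130 (y), 97 high, origin under its centre; stands beyond and to the right. Bystander: leave it alone.
Not all that is in view belongs to the job. What is shaped like the left_b but turquoise is not meant. Leave any purple look-alike of the right_a alone.

How it is judged:
By the outcome, as a careful person would: the job done as asked, in the order asked, and still so for the second after the job is handed in, with the robot touching nothing.
It also fails if it takes over 72 s, if anything falls off the work surface, if the arm or the gripper's body presses on something with over 40 N, if the wrist force passes 120 N, or if a joint passes its speed limit or range.

ROBOT

A 6-joint arm with a two-finger parallel gripper is mounted at the origin on the work surface. World frame = base frame: x ahead of the robot, y to its left, z up, the work surface at z = 0. Lengths are in m, angles in rad, forces in N, time in s.
With the tool pointing down it reaches from about 0.425 to 0.95 m from the base axis. Payload 3.5 kg.
Tool frame: the origin (TCP) lies between the finger pads; the fingertips stand 22 mm ahead of it and the grasp point (between the pads) lies 3 mm ahead of it (ctrl.nose_length is the z of the fingertips in the tool frame, in m); z points along the fingers, y is the line along which they close (so a half turn about z gives the same grasp; the last joint's range is limited). The gripper opens to 85 mm and grips with 20 to 120 N. Pads are 22 mm wide; open, the fingers measure 114 mm over their backs; the gripper's body (76 mm by 85 mm) begins 54 mm behind the grasp point. The pads swing forward as they close: fully open they stand 13 mm farther back than shut.
Start: joints at [-1.361, 0.286, 1.577, -0, 1.279, -0.15], TCP at [0.238, -0.632, 0.253] pointing down, gripper open.
Joint ranges: [-2.77, 2.77], [-0.9, 2.22], [0.21, 2.48], [-1.53, 4.67], [0.24, 2.81], [-2.84, 2.84]. Speed limits (rad/s): [2.79, 2.79, 3.14, 3.14, 3.14, 3.14].

INTERFACE

Orientations are given as a unit quaternion [x, y, z, w].
In Python, from plant import ctrl gives the robot as it stands. The module is installed in compiled form; this text tells all that it offers.
- The arm moves only by the tool send_rows, never from a script. Its argument "rows" is text: rows parted by semicolons, each of 7 numbers parted by spaces: the turn, a rotation vector about the tool's x, y, z in degrees, then the shift along the tool's x, y, z in mm, then the opening, from -1 (shut) to 1 (fully open). A call has 1 to 8 rows; each row is the pose to reach, as a shift and turn from the pose commanded when the call began, along the tool's axes at that moment; what a row does not reach only later rows make up. A row lasts 1/8 s, in which the tool goes at most 62.5 mm and 10.7 degrees, less where a joint would pass 70% of its speed; a pose out of reach is approached as far as the arm can. A call with a gripper value outside its range is refused whole. The fingers move at their own pace and stop on an object; "grip_force" is the grip in N (left out, the last holds). Time passes only in rows, so rows that repeat a pose let the fingers close. It gives the time, the measured TCP pose, the force, the opening and the grip force at its end, in the units of the state.
- ctrl.get_state(): the state, without advancing time (a new reading comes with each control period).
- ctrl.read_camera(name): name is "scene" or "top"; returns a dict with "color" (384x512x3 uint8, red, green, blue), "fx", "fy", "cx", "cy" (pixels), "D" ([k1, k2, p1, p2, k3] as OpenCV has them; the pictures are not rectified), "extrinsics" (4x4, takes a point from world to camera coordinates). Camera axes: x right, y down, z forward; pixel columns grow to the right and rows downward; lengths in m; the calibration is good to about 2 mm. A picture is of the moment at which its call begins. There is no depth.
- ctrl.sign_off(): hands the job in; it is judged then, once.
Trained networks look in a picture, given as the dict that the camera call returned (one of the last four; its "shot" number tells which), for a name from the list of things; names that differ only in an ending like _2 or _b are one class to them, and where a whole thing is asked for, a point or a joint stands for the part that bears it (a point fixed in the world has none). Each returns a list of dicts, best first, with "p" (0 to 1); they miss things now and then, are a little off and sometimes report something else, mostly with a low value. They report only what shows in the picture. A call takes as long as a camera call. They do not tell look-alikes from the thing itself.
- ctrl.look_for(picture, target): "position" ([x, y, z] in m, in the coordinates of the camera as it stood for that picture, good to about 4 mm: the middle of the surface that is visible of it).
The state is a dict: "time": time; "qpos": joint angles; "dq": joint speeds; "joint_efforts": joint torques, N m; "eef_pos": TCP position; "tcp_rot": TCP orientation; "contact_force": force on the tool from outside, world axes, zero at the start; "wrist_torque": the same for the moment, N m; "opening": opening from 0.0 (shut) to 1.0 (fully open); "finger_force": force on a finger pad.
Only numpy, scipy, OpenCV 4.12 (cv2) and the standard library are available. Lean on these libraries where they do the work, as an engineer would, in place of code of your own. Each camera call takes 0.05 s, during which the arm holds its last target. There are 200 camera calls.

## Working session

There is one attempt and no reset: what is moved stays moved. The work goes in short steps, Python scripts to look and compute and a tool call to move; the robot and the scene stay as the last step left them, time stands still between calls to the robot, and variables do not carry over. Pictures are saved under pics/ and viewed, at most 10 in all, crops included, and the job is handed in when it is done.

Besides the shell and the picture viewer there is one more tool, called after ">>>" as name(argument=value, ...) on one line, values as JSON. send_rows: Moves the arm, as the interface text tells. Its arguments: {"type":"object","properties":{"rows":{"type":"string"},"grip_force":{"type":"number"}},"required":["rows"]}

```bash
mkdir -p pics
cat > h.py <<'E'
import numpy as np, cv2
from plant import ctrl
def cam(n):
    return ctrl.read_camera(n)
def K(p): return np.array([[p['fx'],0,p['cx']],[0,p['fy'],p['cy']],[0,0,1.]])
def toworld(p,c):
    E=np.array(p['extrinsics']); return E[:3,:3].T@(np.array(c)-E[:3,3])
def proj(p,X):
    E=np.array(p['extrinsics']); r,_=cv2.Rodrigues(E[:3,:3])
    return cv2.projectPoints(np.array(X,float).reshape(-1,1,3),r,E[:3,3],K(p),np.array(p['D'],float))[0].reshape(-1,2)
def plane(p,uv,z):
    n=cv2.undistortPoints(np.array(uv,float).reshape(-1,1,2),K(p),np.array(p['D'],float)).reshape(-1,2)
    E=np.array(p['extrinsics']);R=E[:3,:3];c=-R.T@E[:3,3]
    d=np.c_[n,np.ones(len(n))]@R
    return c+d*((z-c[2])/d[:,2])[:,None]
def save(p,name,box=None,s=1):
    im=p['color'][:,:,::-1]
    if box: im=im[box[1]:box[3],box[0]:box[2]]
    cv2.imwrite('pics/'+name,cv2.resize(im,None,fx=s,fy=s,interpolation=cv2.INTER_CUBIC))
E
cat > a.py <<'E'
from h import *
np.set_printoptions(precision=3,suppress=True)
P={n:cam(n) for n in('top','scene')}
im=np.vstack([cv2.resize(P[n]['color'][:,:,::-1],None,fx=1.5,fy=1.5,interpolation=cv2.INTER_CUBIC) for n in ('top',)])
cv2.imwrite('pics/top1.png',im); save(P['scene'],'scene1.png',None,1.5)
for n in P:
  E=np.array(P[n]['extrinsics']);print(n,P[n]['fx'],'cam at',-E[:3,:3].T@E[:3,3],E[2,:3])
  for t in ['left_a','right_a','left_a_post','right_a_post','sample_left','sample_right','tray_floor','tray_handle','jar','flask','rack']:
    for d in ctrl.look_for(P[n],t)[:6]:
      w=toworld(P[n],d['position']); print(n,t,round(d['p'],2),w,proj(P[n],w)[0].round())
print(ctrl.get_state())
E
python3 a.py
```

```text
top 423.39600266255803 cam at [0.463 0.01  1.301] [ 0.06  -0.018 -0.998]
top left_a 0.93 [ 0.408 -0.296  0.001] [342. 236.]
top left_a 0.69 [0.287 0.317 0.005] [142. 272.]
top left_a 0.6 [0.416 0.371 0.011] [125. 229.]
top right_a 0.89 [ 0.575 -0.254 -0.001] [329. 182.]
top right_a 0.72 [ 0.566 -0.378  0.008] [369. 185.]
top right_a 0.41 [ 0.409 -0.294  0.006] [342. 236.]
top left_a_post 0.92 [ 0.409 -0.292  0.006] [341. 235.]
top right_a_post 0.93 [ 0.576 -0.255  0.003] [330. 181.]
top right_a_post 0.62 [ 0.568 -0.379  0.004] [369. 185.]
top sample_left 0.66 [ 0.782 -0.03   0.035] [259. 111.]
top sample_right 0.67 [0.783 0.11  0.034] [213. 110.]
top sample_right 0.57 [0.546 0.319 0.067] [139. 186.]
top tray_floor 0.82 [0.579 0.039 0.01 ] [235. 178.]
top tray_handle 0.78 [0.579 0.032 0.014] [237. 178.]
top jar 0.59 [0.546 0.318 0.067] [139. 186.]
top flask 0.72 [0.683 0.335 0.094] [133. 138.]
top rack 0.85 [ 0.693 -0.326  0.051] [356. 142.]
scene 365.85959691418304 cam at [1.023 0.588 0.654] [-0.504 -0.621 -0.601]
scene left_a 0.98 [0.416 0.365 0.011] [407. 271.]
scene left_a 0.92 [ 
[... 602 characters left out ...]
e 0.69 [0.575 0.055 0.02 ] [265. 230.]
scene jar 0.91 [0.571 0.332 0.046] [353. 288.]
scene flask 0.53 [0.57  0.334 0.049] [355. 288.]
scene rack 0.72 [ 0.711 -0.319  0.046] [148. 179.]
scene rack 0.66 [ 0.587 -0.364  0.022] [178. 165.]
{'time': 1.2, 'qpos': array([-1.361,  0.286,  1.577,  0.   ,  1.279, -0.15 ]), 'dq': array([ 0.001, -0.001, -0.001,  0.   , -0.002, -0.   ]), 'joint_efforts': array([  0.001, -40.596, -29.294,  -0.   ,   0.001,  -0.   ]), 'eef_pos': array([ 0.238, -0.632,  0.253]), 'tcp_rot': array([0.984, 0.179, 0.   , 0.   ]), 'contact_force': array([-0.359, -0.277,  0.708]), 'wrist_torque': array([ 0.066,  0.004, -0.016]), 'finger_force': 0.0, 'opening': 1.005762303502993}
```

View pics/top1.png

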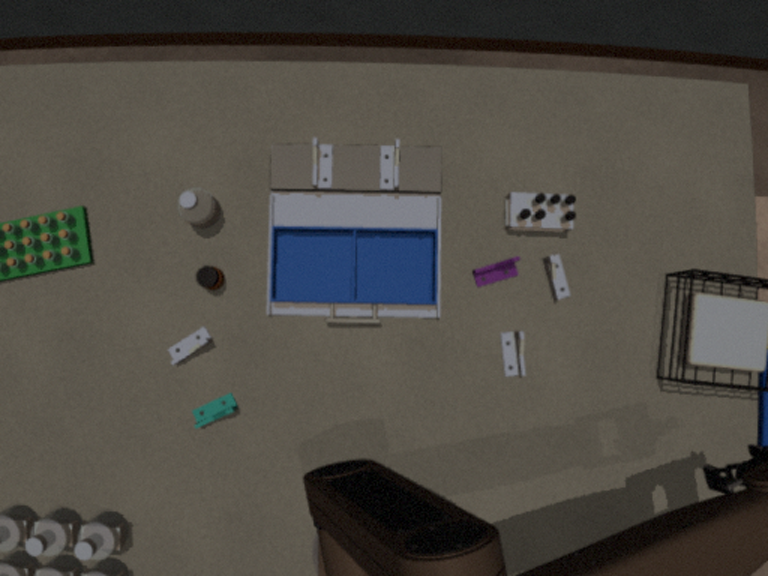

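View pics/scene1.png

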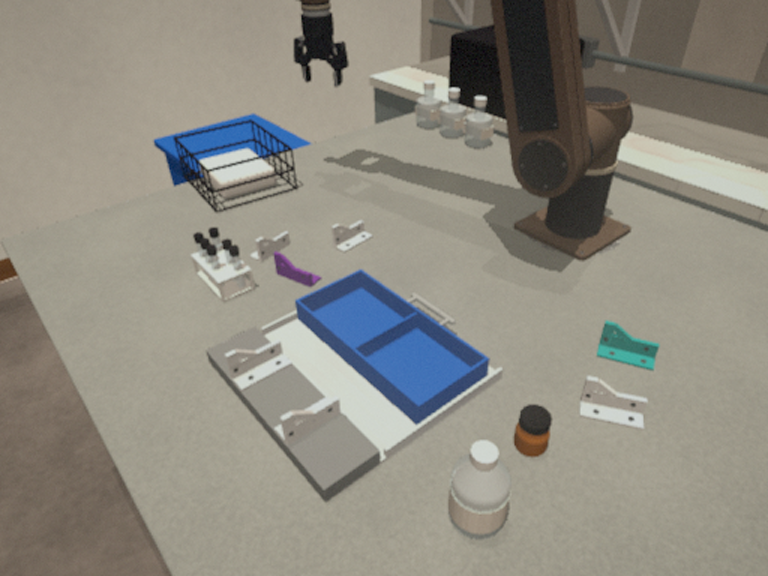

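Top picture: the sample at about (313–333,165) has its web left and foot right, so it is the right-hand one, at +y. The sample at (380–398,165) has its foot left, so it is the left-hand one, at -y. The white loose candidates are at (190,345), (512,354) and (558,277). Turquoise (215,410) and purple (496,271) are look-alikes. Enlarged crops should confirm which hand each is.

```bash
cat > b.py <<'E'
from h import *
T,S=cam('top'),cam('scene')
def c(p,u,v,h=22):
    u,v=int(u),int(v); return cv2.resize(p['color'][v-h:v+h,u-h:u+h,::-1],(260,260),interpolation=cv2.INTER_CUBIC)
L=[(127,230),(341,236),(372,185)]; M=[(408,269),(234,157),(180,163)]
cv2.imwrite('pics/crops.png',np.vstack([np.hstack([c(T,*q) for q in L]),np.hstack([c(S,*q) for q in M])]))
E
python3 b.py
```

```text
(no output)
```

View pics/crops.png

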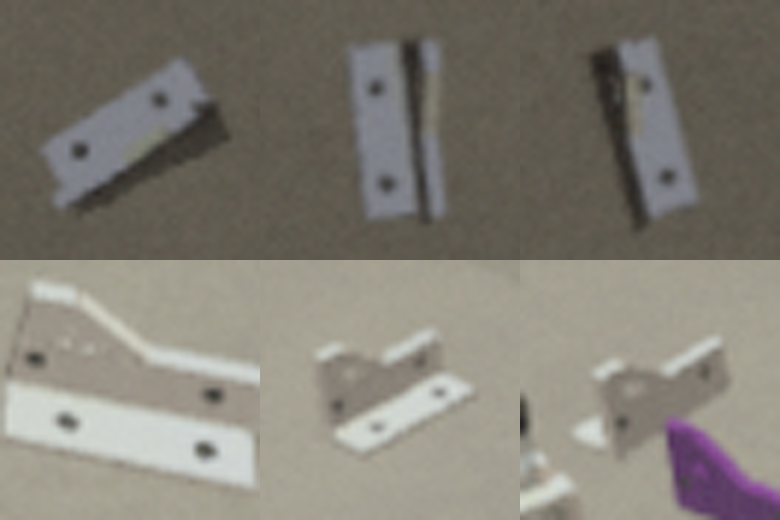

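A at top (127,230) is foot-left with its post up-right, so left-hand. B at (341,236) is foot-left with its post up, so left-hand. C at (372,185) is foot-right with its post up, so right-hand. Next I fit the poses by silhouette.

```bash
cat > fit.py <<'E'
from h import *
from scipy.optimize import minimize
def boxes(l):  # l=+1 left, -1 right ; list of convex point sets
    def b(x0,x1,y0,y1,z0,z1): return [(x,y,z) for x in(x0,x1) for y in(y0,y1) for z in(z0,z1)]
    g=[(x,y,z) for y in(-4,4) for x,z in((0,30),(29,30),(29,52))]
    return [b(-45,45,-4,4,0,30),b(29,45,-4,4,0,52),g,b(-45,45,*sorted((0,32*l)),0,4)]
def tray(): return [[(x,y,z) for x in(-75,75) for y in(-165,165) for z in(0,39)]]
def mask(p,parts,q,z0,sc=4):
    x,y,a=q; c,s=np.cos(a),np.sin(a); m=np.zeros((384*sc,512*sc),np.uint8)
    for pt in parts:
        P=np.array(pt)/1000; W=np.c_[x+c*P[:,0]-s*P[:,1],y+s*P[:,0]+c*P[:,1],z0+P[:,2]]
        u=(proj(p,W)+.5)*sc
        cv2.fillConvexPoly(m,cv2.convexHull(u.astype(np.int32)),1)
    return cv2.resize(m.astype(np.float32),(512,384),interpolation=cv2.INTER_AREA)
def obs(p,kind):
    im=cv2.cvtColor(p['color'],cv2.COLOR_RGB2Lab).astype(float)
    L,b=im[...,0],im[...,2]
    return im
def seg(p,q,kind,parts,z0):
    im=cv2.GaussianBlur(p['color'],(3,3),0).astype(float)
    if kind=='tray':
        return (im[...,2]>1.35*im[...,0]+10).astype(np.float32)
    bg=np.median(im.reshape(-1,3)[::7],0) 
    m0=mask(p,parts,q,z0)>0; ring=cv2.dilate(m0.astype(np.uint8),np.ones((21,21)))>0
    bg=np.median(im[ring],0); sat=im[...,0]/np.maximum(im[...,2],1)
    B=bg[0]/bg[2]
    # white metal is bluer/neutral relative to tan bench
    d=np.clip((B-sat)/(B-1.0)*1.0,0,1); d=(d>.5).astype(np.float32)
    purple=(im[...,2]>1.3*im[...,1]); d[purple]=0
    return d*ring
def fit(ps,parts,q0,kind='b',z0=0.,w=None):
    w=w or [1]*len(ps)
    O=[seg(p,q0,kind,parts,z0) for p in ps]
    def cost(v):
        q=np.array(v)*[.01,.01,.1]; r=0
        for p,o,k in zip(ps,O,w):
            m=mask(p,parts,q,z0); r+=k*np.abs(m-o).sum()/m.sum()
        return r
    best=None
    for da in(-.15,0,.15):
        s=np.array([q0[0]*100,q0[1]*100,(q0[2]+da)*10])
        r=minimize(cost,s,method='Nelder-Mead',options=dict(initial_simplex=np.vstack([s]+[s+np.eye(3)[i]*[1,1,1.5] for i in range(3)]),xatol=.005,fatol=1e-4))
        if best is None or r.fun<best.fun: best=r
    return best.x*[.01,.01,.1],best.fun
def draw(p,parts,q,z0,im):
    m=(mask(p,parts,q,z0)>.5).astype(np.uint8); m=cv2.resize(m,None,fx=3,fy=3,interpolation=cv2.INTER_NEAREST)
    c,_=cv2.findContours(m,0,2); cv2.drawContours(im,c,-1,(0,0,255),1)
E
cat > c.py <<'E'
from fit import *
T,S=cam('top'),cam('scene')
np.set_printoptions(precision=4,suppress=True)
I=[cv2.resize(p['color'][:,:,::-1],None,fx=3,fy=3,interpolation=cv2.INTER_CUBIC) for p in(T,S)]
for n,l,q0,w in [('A',1,(.416,.368,-.55),[1,1]),('B',1,(.412,-.305,.06),[1,1]),('C',-1,(.575,-.37,.2),[1,1]),]:
    q,f=fit([T,S],boxes(l),q0,w=w); print(n,q,f,fit([T],boxes(l),q0)[0],fit([S],boxes(l),q0)[0])
    for p,i in zip((T,S),I): draw(p,boxes(l),q,0,i)
q,f=fit([T,S],tray(),(.579,.036,0),'tray',.013); print('tray',q,f,fit([T],tray(),(.579,.036,0),'tray',.013)[0])
for p,i in zip((T,S),I): draw(p,tray(),q,.013,i)
for n,l,q0 in(('sL',1,(.78,-.045,0)),('sR',-1,(.78,.117,0))):
    q,f=fit([T],boxes(l),q0,z0=.03); print(n,q,f)
def c(i,u,v,h=30): return cv2.resize(i[(v-h)*3:(v+h)*3,(u-h)*3:(u+h)*3],(250,250))
cv2.imwrite('pics/fit.png',np.vstack([np.hstack([c(I[0],*q) for q in((127,230),(341,236),(372,185))]),np.hstack([c(I[1],*q) for q in((408,269),(234,157),(180,163))])]))
E
python3 c.py
```

```text
A [ 0.4046  0.3618 -0.9655] 0.6551322937011719 [ 0.4042  0.3631 -0.9698] [ 0.4034  0.3598 -1.0076]
B [ 0.411  -0.3042  0.1735] 0.8294470906257629 [ 0.4101 -0.3035  0.1551] [ 0.4112 -0.3069  0.2112]
C [ 0.5681 -0.3773  0.1792] 1.4433777332305908 [ 0.5672 -0.3768  0.1856] [ 0.5692 -0.3771  0.2023]
tray [ 0.5834  0.0349 -0.0004] 0.5781729221343994 [0.5817 0.0352 0.0009]
sL [ 0.7839 -0.0439  0.0274] 0.8331735134124756
sR [ 0.7837  0.117  -0.0248] 0.8757917284965515
```

View pics/fit.png

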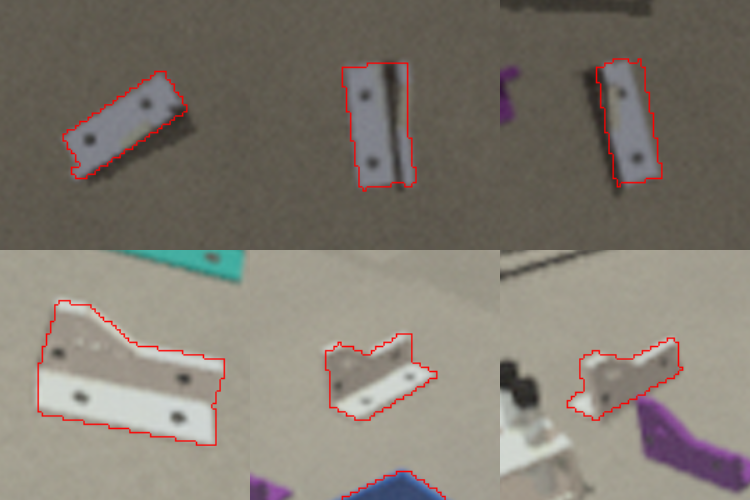

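```bash
cat > go.py <<'E'
import sys
from h import *
from scipy.spatial.transform import Rotation as R
# args: b:x,y,yaw,z[,flip] for bracket poses or t:x,y,z,phi(deg)
s=ctrl.get_state(); Rt=R.from_quat(s['tcp_rot']); p=np.array(s['eef_pos'])
print('now',s['time'],p.round(4),'q',s['qpos'].round(2),'F',s['contact_force'].round(1),'open',round(s['opening'],3))
for a in sys.argv[1:]:
    v=[float(k) for k in a[2:].split(',')]
    if a[0]=='b':
        x,y,th,z=v[:4]; t=[x-.022*np.cos(th),y-.022*np.sin(th),z]; phi=th+(np.pi if len(v)>4 else 0)
    else: t=v[:3]; phi=np.radians(v[3])
    G=R.from_quat([np.cos(phi/2),np.sin(phi/2),0,0])
    rv=np.degrees((Rt.inv()*G).as_rotvec()); print(a,'rot',rv.round(1),'mm',(Rt.inv().apply(np.array(t)-p)*1000).round(1))
E
python3 go.py b:.5681,-.3773,.182,.15 b:.5681,-.3773,.182,.030
```

```text
now 1.4 [ 0.2376 -0.6318  0.2533] q [-1.36  0.29  1.58 -0.    1.28 -0.15] F [-0.2  0.  -0.4] open 1.002
b:.5681,-.3773,.182,.15 rot [ 0.   0.  10.2] mm [ 377.2 -125.7  103.3]
b:.5681,-.3773,.182,.030 rot [ 0.   0.  10.2] mm [ 377.2 -125.7  223.3]
```

>>> send_rows(rows="0 0 10.2 377.2 -125.7 0 0.1;0 0 10.2 377.2 -125.7 0 0.1;0 0 10.2 377.2 -125.7 0 0.1;0 0 10.2 377.2 -125.7 0 0.1;0 0 10.2 377.2 -125.7 0 0.1;0 0 10.2 377.2 -125.7 0 0.1;0 0 10.2 377.2 -125.7 0 0.1;0 0 10.2 377.2 -125.7 100 0.1", grip_force=60)

```text
time: 2.4
eef_pos: [0.551, -0.3831, 0.1978]
tcp_rot: [0.996, 0.092, 0.005, 0.006]
contact_force: [-0.0, -0.8, -0.9]
opening: 0.552
finger_force: 0.0
```

```bash
python3 go.py b:.5681,-.3773,.182,.06 b:.5681,-.3773,.182,.030
```

```text
now 2.4 [ 0.551  -0.3831  0.1978] q [-0.76  0.32  1.64 -0.    1.17  0.63] F [-0.  -0.8 -0.9] open 0.552
b:.5681,-.3773,.182,.06 rot [ 0.7 -0.5  0.2] mm [ -5.4  -4.4 137.7]
b:.5681,-.3773,.182,.030 rot [ 0.7 -0.5  0.2] mm [ -5.7  -4.8 167.7]
```

>>> send_rows(rows="0 0 0 0 0 90 0.1;0 0 0 0 0 90 0.1;0 0 0 0 0 90 0.1;0 0 0 0 0 90 0.1")

```text
time: 2.9
eef_pos: [0.5471, -0.3827, 0.1029]
tcp_rot: [0.996, 0.09, 0.001, 0.001]
contact_force: [0.0, -0.2, 0.9]
opening: 0.552
finger_force: 0.0
```

```bash
python3 go.py b:.5681,-.3773,.182,.06 b:.5681,-.3773,.182,.030
```

```text
now 2.9 [ 0.5471 -0.3827  0.1029] q [-0.76  0.42  1.7  -0.    1.02  0.63] F [ 0.  -0.2  0.9] open 0.552
b:.5681,-.3773,.182,.06 rot [ 0.2 -0.1 -0. ] mm [-0.5 -1.6 42.8]
b:.5681,-.3773,.182,.030 rot [ 0.2 -0.1 -0. ] mm [-0.5 -1.7 72.8]
```

>>> send_rows(rows="0 0 0 0 -1.5 50 0.1;0 0 0 0 -1.5 71 0.1;0 0 0 0 -1.5 71 0.1;0 0 0 0 -1.5 71 0.1")

```text
time: 3.4
eef_pos: [0.5473, -0.3809, 0.032]
tcp_rot: [0.996, 0.091, 0.001, 0.001]
contact_force: [0.1, -0.3, 0.5]
opening: 0.548
finger_force: 0.0
```

```bash
python3 go.py b:.5681,-.3773,.182,.030
```

```text
now 3.4 [ 0.5473 -0.3809  0.032 ] q [-0.76  0.51  1.71 -0.    0.91  0.63] F [ 0.1 -0.3  0.5] open 0.548
b:.5681,-.3773,.182,.030 rot [ 0.2 -0.1 -0. ] mm [-0.9  0.2  2. ]
```

>>> send_rows(rows="0 0 0 0 0 1.5 -1;0 0 0 0 0 1.5 -1;0 0 0 0 0 1.5 -1;0 0 0 0 0 1.5 -1;0 0 0 0 0 1.5 -1;0 0 0 0 0 1.5 -1")

```text
time: 4.15
eef_pos: [0.5468, -0.3804, 0.0295]
tcp_rot: [0.996, 0.091, 0.001, 0.001]
contact_force: [-0.7, -0.4, 5.0]
opening: 0.078
finger_force: 61.2
```

```bash
python3 go.py
```

```text
now 4.15 [ 0.5468 -0.3804  0.0295] q [-0.76  0.52  1.72  0.    0.91  0.63] F [-0.7 -0.4  5. ] open 0.078
```

>>> send_rows(rows="0 0 0 0 0 -50 -1;0 0 0 0 0 -110 -1;0 0 0 0 0 -110 -1;0 0 0 0 0 -110 -1")

```text
time: 4.65
eef_pos: [0.5455, -0.3791, 0.137]
tcp_rot: [0.996, 0.091, -0.001, -0.001]
contact_force: [0.0, 0.6, -2.1]
opening: 0.08
finger_force: 60.4
```

```bash
python3 go.py b:.583,.131,0,.14
```

```text
now 4.65 [ 0.5455 -0.3791  0.137 ] q [-0.76  0.37  1.69 -0.    1.08  0.63] F [ 0.   0.6 -2.1] open 0.08
b:.583,.131,0,.14 rot [-0.1  0.1 10.4] mm [ 107.5 -498.9   -2.2]
```

>>> send_rows(rows="0 0 5 54 -250 0 -1;0 0 10.4 107.5 -499 0 -1;0 0 10.4 107.5 -499 0 -1;0 0 10.4 107.5 -499 0 -1;0 0 10.4 107.5 -499 0 -1;0 0 10.4 107.5 -499 0 -1;0 0 10.4 107.5 -499 0 -1;0 0 10.4 107.5 -499 0 -1")

```text
time: 5.65
eef_pos: [0.5591, 0.1219, 0.135]
tcp_rot: [1.0, 0.0, -0.003, 0.0]
contact_force: [0.6, 1.1, -0.6]
opening: 0.08
finger_force: 60.3
```

>>> send_rows(rows="0 0 0 0 0 0 -1;0 0 0 0 0 0 -1;0 0 0 0 0 0 -1")

```text
time: 6.02
eef_pos: [0.5608, 0.1186, 0.137]
tcp_rot: [1.0, -0.001, -0.001, 0.0]
contact_force: [0.5, 0.5, -0.7]
opening: 0.077
finger_force: 60.3
```

```bash
python3 go.py b:.583,.131,0,.0435; sed -i '/pics\/fit/d' c.py
cat > v.py <<'E'
from h import *
import sys
T,S=cam('top'),cam('scene')
f=lambda p,b:cv2.resize(p['color'][b[1]:b[3],b[0]:b[2],::-1],(380,380),interpolation=cv2.INTER_CUBIC)
cv2.imwrite('pics/'+sys.argv[1],np.hstack([f(T,(170,90,300,220)),f(S,(170,150,350,330))]))
E
python3 v.py hold1.png
```

```text
now 6.025 [0.5608 0.1186 0.137 ] q [ 0.03  0.19  1.92 -0.    1.04  1.6 ] F [ 0.5  0.5 -0.7] open 0.077
b:.583,.131,0,.0435 rot [ 0.   0.1 -0.1] mm [  0.4 -12.4  93.5]
```

View pics/hold1.png

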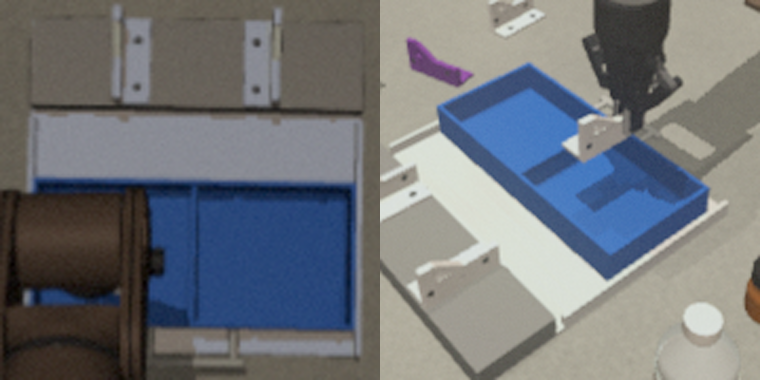

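The hold picture shows bracket C level at about (600,130) in the right panel, post towards the samples, over the +y compartment. Now I lower it.

>>> send_rows(rows="0 0 0 0 -12 30 -1;0 0 0 0 -12 60 -1;0 0 0 0 -12 85 -1;0 0 0 0 -12 88 -1;0 0 0 0 -12 88 -1;0 0 0 0 -12 88 -1")

```text
time: 6.88
eef_pos: [0.5626, 0.1317, 0.0519]
tcp_rot: [1.0, -0.0, 0.001, -0.0]
contact_force: [0.1, -0.1, -1.4]
opening: 0.079
finger_force: 60.3
```

```bash
python3 go.py b:.583,.131,0,.0435
```

```text
now 6.875 [0.5626 0.1317 0.0519] q [0.05 0.32 1.94 0.   0.88 1.63] F [ 0.1 -0.1 -1.4] open 0.079
b:.583,.131,0,.0435 rot [-0.  -0.2 -0. ] mm [-1.7  0.7  8.4]
```

>>> send_rows(rows="0 0 0 0 0 4 -1;0 0 0 0 0 7 -1;0 0 0 0 0 8 -1;0 0 0 0 0 8 -1")

```text
time: 7.38
eef_pos: [0.5616, 0.132, 0.0426]
tcp_rot: [1.0, 0.0, 0.0, -0.0]
contact_force: [-0.6, -0.2, 0.7]
opening: 0.076
finger_force: 60.7
```

Touching (the sign of the force changed). Release and lift.

>>> send_rows(rows="0 0 0 0 0 0.5 -0.3;0 0 0 0 0 0.5 -0.3;0 0 0 0 0 0.5 -0.3;0 0 0 0 0 0.5 -0.3")

```text
time: 7.88
eef_pos: [0.5615, 0.132, 0.0418]
tcp_rot: [1.0, 0.0, 0.0, -0.0]
contact_force: [0.3, -0.1, -0.6]
opening: 0.352
finger_force: 0.0
```

>>> send_rows(rows="0 0 0 0 0 -20 -0.3;0 0 0 0 0 -50 -0.3;0 0 0 0 0 -110 -0.3;0 0 0 0 0 -130 -0.3;0 0 0 0 0 -130 -0.3")

```text
time: 8.5
eef_pos: [0.5627, 0.1321, 0.1748]
tcp_rot: [1.0, 0.0, 0.003, -0.0]
contact_force: [-0.6, -0.1, -0.5]
opening: 0.351
finger_force: 0.0
```

```bash
python3 go.py b:.411,-.3042,.165,.17
```

```text
now 8.5 [0.5627 0.1321 0.1748] q [0.06 0.15 1.89 0.   1.1  1.63] F [-0.6 -0.1 -0.5] open 0.351
b:.411,-.3042,.165,.17 rot [ 0.  -0.3 -9.4] mm [-173.6  439.8    3.7]
```

>>> send_rows(rows="0 0 -4 -20 220 0 0.1;0 0 -9.4 -80 440 0 0.1;0 0 -9.4 -173.6 440 0 0.1;0 0 -9.4 -173.6 440 0 0.1;0 0 -9.4 -173.6 440 0 0.1;0 0 -9.4 -173.6 440 0 0.1;0 0 -9.4 -173.6 440 0 0.1;0 0 -9.4 -173.6 440 0 0.1")

```text
time: 9.5
eef_pos: [0.3855, -0.3092, 0.1695]
tcp_rot: [0.997, 0.081, -0.001, -0.002]
contact_force: [0.4, 0.1, 0.5]
opening: 0.546
finger_force: 0.0
```

>>> send_rows(rows="0 0 0 0 0 0 0.1;0 0 0 0 0 40 0.1;0 0 0 0 0 60 0.1;0 0 0 0 0 60 0.1;0 0 0 0 0 60 0.1")

```text
time: 10.12
eef_pos: [0.3883, -0.3075, 0.1119]
tcp_rot: [0.997, 0.083, -0.0, -0.0]
contact_force: [0.5, 0.5, 0.0]
opening: 0.547
finger_force: 0.0
```

```bash
python3 go.py b:.411,-.3042,.165,.03
```

```text
now 10.125 [ 0.3883 -0.3075  0.1119] q [-0.88  0.06  2.12  0.    0.96  0.53] F [0.5 0.5 0. ] open 0.547
b:.411,-.3042,.165,.03 rot [-0.  0.  0.] mm [ 0.9  0.5 81.9]
```

>>> send_rows(rows="0 0 0 1 0.5 50 0.1;0 0 0 1 0.5 81 0.1;0 0 0 1 0.5 81 0.1;0 0 0 1 0.5 81 0.1;0 0 0 1 0.5 81 -1;0 0 0 1 0.5 81 -1;0 0 0 1 0.5 81 -1;0 0 0 1 0.5 81 -1")

```text
time: 11.12
eef_pos: [0.3898, -0.3094, 0.0323]
tcp_rot: [0.997, 0.082, 0.001, 0.001]
contact_force: [-0.2, 0.6, 6.8]
opening: 0.074
finger_force: 61.0
```

>>> send_rows(rows="0 0 0 0 0 0 -1;0 0 0 0 0 0 -1")

```text
time: 11.38
eef_pos: [0.3898, -0.3094, 0.0323]
tcp_rot: [0.997, 0.082, 0.001, 0.001]
contact_force: [-0.5, 0.4, 6.9]
opening: 0.073
finger_force: 61.0
```

>>> send_rows(rows="0 0 0 0 0 -50 -1;0 0 0 0 0 -110 -1;0 0 0 0 0 -110 -1;0 0 0 0 0 -110 -1")

```text
time: 11.88
eef_pos: [0.3883, -0.3077, 0.1398]
tcp_rot: [0.997, 0.082, -0.001, -0.001]
contact_force: [-0.6, 0.5, -2.5]
opening: 0.077
finger_force: 59.8
```

```bash
python3 go.py b:.583,-.090,0,.14
```

```text
now 11.875 [ 0.3883 -0.3077  0.1398] q [-0.88  0.02  2.1  -0.    1.02  0.53] F [-0.6  0.5 -2.5] open 0.077
b:.583,-.090,0,.14 rot [-0.1  0.1  9.4] mm [ 2.060e+02 -1.865e+02 -1.000e-01]
```

>>> send_rows(rows="0 0 4 100 -90 0 -1;0 0 9.4 206 -186.5 0 -1;0 0 9.4 206 -186.5 0 -1;0 0 9.4 206 -186.5 0 -1;0 0 9.4 206 -186.5 0 -1;0 0 9.4 206 -186.5 0 -1;0 0 9.4 206 -186.5 0 -1;0 0 9.4 206 -186.5 0 -1")

```text
time: 12.88
eef_pos: [0.5606, -0.0916, 0.1398]
tcp_rot: [1.0, -0.001, -0.001, -0.0]
contact_force: [0.5, -0.6, -2.3]
opening: 0.08
finger_force: 59.8
```

```bash
python3 go.py b:.583,-.090,0,.0453; python3 v.py hold2.png
```

```text
now 12.875 [ 0.5606 -0.0916  0.1398] q [-0.34  0.18  1.93 -0.    1.04  1.23] F [ 0.5 -0.6 -2.3] open 0.08
b:.583,-.090,0,.0453 rot [-0.   0.1 -0.1] mm [ 0.6 -1.6 94.5]
```

View pics/hold2.png

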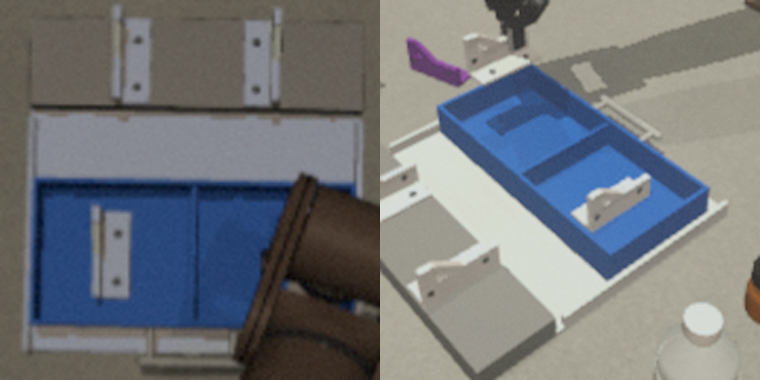

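The picture shows C standing properly at left-panel (112,255), with its post up and foot right like its sample. B is held level at right-panel (495,60). Now I lower B.

>>> send_rows(rows="0 0 0 0 -1.5 30 -1;0 0 0 0 -1.5 60 -1;0 0 0 0 -1.5 83 -1;0 0 0 0 -1.5 89 -1;0 0 0 0 -1.5 89 -1;0 0 0 0 -1.5 92 -1;0 0 0 0 -1.5 94 -1;0 0 0 0 -1.5 94 -1")

```text
time: 13.98
eef_pos: [0.5618, -0.0892, 0.0471]
tcp_rot: [1.0, 0.0, 0.0, 0.0]
contact_force: [-0.2, -0.0, -2.6]
opening: 0.079
finger_force: 59.8
```

>>> send_rows(rows="0 0 0 0 0 0.5 -1;0 0 0 0 0 0.5 -1")

```text
time: 14.22
eef_pos: [0.5617, -0.0892, 0.0464]
tcp_rot: [1.0, 0.0, 0.0, 0.0]
contact_force: [-0.4, -0.2, -1.3]
opening: 0.082
finger_force: 59.8
```

>>> send_rows(rows="0 0 0 0 0 1 -1;0 0 0 0 0 1.5 -1;0 0 0 0 0 1.5 -1")

```text
time: 14.6
eef_pos: [0.5619, -0.0893, 0.0453]
tcp_rot: [1.0, 0.0, 0.0, 0.0]
contact_force: [-1.3, 1.6, 2.5]
opening: 0.077
finger_force: 60.4
```

Contact. Release, lift and head for A.

>>> send_rows(rows="0 0 0 0 0 0 -0.35;0 0 0 0 0 0 -0.35;0 0 0 0 0 0 -0.35;0 0 0 0 0 0 -0.35")

```text
time: 15.1
eef_pos: [0.5617, -0.0892, 0.0448]
tcp_rot: [1.0, 0.0, 0.0, 0.0]
contact_force: [-0.5, -0.1, -0.5]
opening: 0.326
finger_force: 0.0
```

>>> send_rows(rows="0 0 0 0 0 -20 -0.35;0 0 0 0 0 -50 -0.35;0 0 0 0 0 -110 -0.35;0 0 0 0 0 -150 -0.35;0 0 0 0 0 -150 -0.35")

```text
time: 15.72
eef_pos: [0.5645, -0.0901, 0.2015]
tcp_rot: [1.0, 0.0, 0.005, 0.002]
contact_force: [-0.6, 0.7, -0.4]
opening: 0.327
finger_force: 0.0
```

```bash
python3 go.py b:.4046,.3618,-.9655,.19,1
```

```text
now 15.725 [ 0.5645 -0.0901  0.2015] q [-0.34  0.1   1.89  0.    1.14  1.23] F [-0.6  0.7 -0.4] open 0.327
b:.4046,.3618,-.9655,.19,1 rot [ 8.000e-01 -1.000e-01 -1.247e+02] mm [-172.3 -470.1    7.9]
```

>>> send_rows(rows="0 0 -124.7 -172 -470 0 0.1;0 0 -124.7 -172 -470 0 0.1;0 0 -124.7 -172 -470 0 0.1;0 0 -124.7 -172 -470 0 0.1;0 0 -124.7 -172 -470 0 0.1;0 0 -124.7 -172 -470 0 0.1;0 0 -124.7 -172 -470 0 0.1;0 0 -124.7 -172 -470 0 0.1")

```text
time: 16.73
eef_pos: [0.3882, 0.3818, 0.1945]
tcp_rot: [0.729, 0.684, -0.0, 0.0]
contact_force: [2.1, -0.1, -0.1]
opening: 0.551
finger_force: 0.0
```

```bash
python3 go.py b:.4046,.3618,-.9655,.19,1
```

```text
now 16.725 [0.3882 0.3818 0.1945] q [ 0.59  0.06  1.95 -0.    1.13  0.65] F [ 2.1 -0.1 -0.1] open 0.551
b:.4046,.3618,-.9655,.19,1 rot [ -0.    0.  -38.4] mm [-1.6  4.   4.5]
```

>>> send_rows(rows="0 0 -38.4 0 0 0 0.1;0 0 -38.4 0 0 0 0.1;0 0 -38.4 0 0 0 0.1;0 0 -38.4 0 0 40 0.1;0 0 -38.4 0 0 80 0.1;0 0 -38.4 0 0 80 0.1;0 0 -38.4 0 0 80 0.1")

```text
time: 17.6
eef_pos: [0.3902, 0.3806, 0.1159]
tcp_rot: [0.467, 0.884, 0.001, 0.0]
contact_force: [0.1, 0.4, -0.3]
opening: 0.549
finger_force: 0.0
```

```bash
python3 go.py b:.4046,.3618,-.9655,.031,1
```

```text
now 17.6 [0.3902 0.3806 0.1159] q [ 0.59  0.16  2.    0.    0.98 -0.01] F [ 0.1  0.4 -0.3] open 0.549
b:.4046,.3618,-.9655,.031,1 rot [ 0.1  0.  -0.3] mm [-1.6  1.  84.9]
```

>>> send_rows(rows="0 0 0 -1.5 1 50 0.1;0 0 0 -1.5 1 83.5 0.1;0 0 0 -1.5 1 83.5 0.1;0 0 0 -1.5 1 83.5 0.1;0 0 0 -1.5 1 83.5 -1;0 0 0 -1.5 1 83.5 -1;0 0 0 -1.5 1 83.5 -1;0 0 0 -1.5 1 83.5 -1")

```text
time: 18.6
eef_pos: [0.3923, 0.3802, 0.033]
tcp_rot: [0.467, 0.884, 0.001, 0.0]
contact_force: [-2.0, -1.1, 6.5]
opening: 0.078
finger_force: 60.9
```

>>> send_rows(rows="0 0 0 0 0 0 -1;0 0 0 0 0 0 -1")

```text
time: 18.85
eef_pos: [0.3923, 0.3802, 0.033]
tcp_rot: [0.467, 0.884, 0.001, 0.0]
contact_force: [-0.9, -0.5, 6.6]
opening: 0.075
finger_force: 60.9
```

>>> send_rows(rows="0 0 0 0 0 -50 -1;0 0 0 0 0 -110 -1;0 0 0 0 0 -110 -1;0 0 0 0 0 -110 -1")

```text
time: 19.35
eef_pos: [0.3908, 0.3792, 0.1407]
tcp_rot: [0.467, 0.884, -0.0, -0.0]
contact_force: [-0.6, -0.1, -1.8]
opening: 0.077
finger_force: 60.0
```

```bash
python3 go.py b:.583,-.020,0,.14,1
```

```text
now 19.35 [0.3908 0.3792 0.1407] q [ 0.58  0.12  1.99  0.    1.03 -0.02] F [-0.6 -0.1 -1.8] open 0.077
b:.583,-.020,0,.14,1 rot [ -0.1  -0.  -55.6] mm [-425.6  -84.8    0.8]
```

>>> send_rows(rows="0 0 -55.6 -425.6 -84.8 0 -1;0 0 -55.6 -425.6 -84.8 0 -1;0 0 -55.6 -425.6 -84.8 0 -1;0 0 -55.6 -425.6 -84.8 0 -1;0 0 -55.6 -425.6 -84.8 0 -1;0 0 -55.6 -425.6 -84.8 0 -1;0 0 -55.6 -425.6 -84.8 0 -1;0 0 -55.6 -425.6 -84.8 0 -1")

```text
time: 20.35
eef_pos: [0.5608, -0.0224, 0.1385]
tcp_rot: [0.002, 1.0, 0.0, -0.002]
contact_force: [0.4, 0.4, -0.8]
opening: 0.078
finger_force: 59.9
```

>>> send_rows(rows="0 0 0 0 0 0 -1;0 0 0 0 0 0 -1;0 0 0 0 0 0 -1")

```text
time: 20.72
eef_pos: [0.5606, -0.0183, 0.1403]
tcp_rot: [-0.0, 1.0, 0.0, -0.001]
contact_force: [-0.6, -0.3, -1.5]
opening: 0.077
finger_force: 59.9
```

```bash
python3 go.py b:.583,-.020,0,.046,1; python3 v.py hold3.png
```

```text
now 20.725 [ 0.5606 -0.0183  0.1403] q [-0.21  0.16  1.95  0.    1.04 -1.79] F [-0.6 -0.3 -1.5] open 0.077
b:.583,-.020,0,.046,1 rot [ 0.  -0.1  0. ] mm [-0.6 -1.8 94.3]
```

View pics/hold3.png

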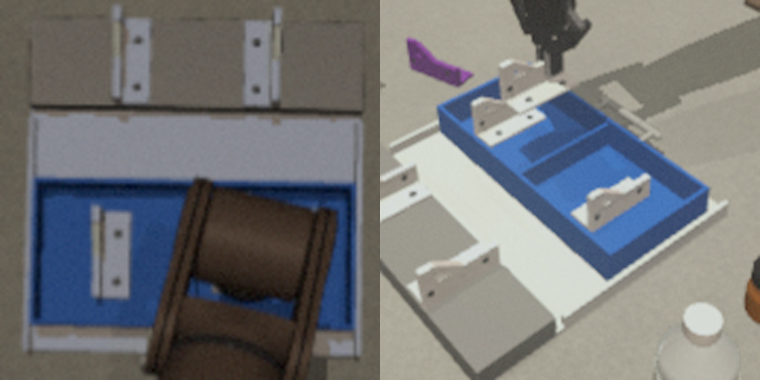

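B stands at right-panel (505,120), and A is held level above, post towards the samples. Lowering A (+y is tool +y at this yaw, so about -1.8).

>>> send_rows(rows="0 0 0 0 -1.8 30 -1;0 0 0 0 -1.8 60 -1;0 0 0 0 -1.8 83 -1;0 0 0 0 -1.8 89 -1;0 0 0 0 -1.8 91 -1;0 0 0 0 -1.8 93 -1;0 0 0 0 -1.8 94 -1;0 0 0 0 -1.8 94 -1")

```text
time: 21.82
eef_pos: [0.5619, -0.0215, 0.0478]
tcp_rot: [0.0, 1.0, -0.0, 0.0]
contact_force: [0.3, -0.4, -1.7]
opening: 0.08
finger_force: 59.9
```

>>> send_rows(rows="0 0 0 0 0 1 -1;0 0 0 0 0 1 -1;0 0 0 0 0 1 -1")

```text
time: 22.2
eef_pos: [0.5616, -0.0214, 0.0463]
tcp_rot: [0.0, 1.0, 0.0, 0.0]
contact_force: [0.1, 0.2, -1.4]
opening: 0.079
finger_force: 59.9
```

>>> send_rows(rows="0 0 0 0 0 1 -1;0 0 0 0 0 1 -1;0 0 0 0 0 1 -1")

```text
time: 22.58
eef_pos: [0.5618, -0.0215, 0.046]
tcp_rot: [0.0, 1.0, -0.0, 0.0]
contact_force: [-2.8, -0.5, 4.5]
opening: 0.073
finger_force: 60.8
```

>>> send_rows(rows="0 0 0 0 0 0 -0.35;0 0 0 0 0 0 -0.35;0 0 0 0 0 0 -0.35;0 0 0 0 0 0 -0.35")

```text
time: 23.08
eef_pos: [0.5616, -0.0214, 0.0452]
tcp_rot: [0.0, 1.0, 0.0, 0.0]
contact_force: [0.8, -0.2, 0.2]
opening: 0.32
finger_force: 0.0
```

>>> send_rows(rows="0 0 0 0 0 -20 -0.35;0 0 0 0 0 -50 -0.35;0 0 0 0 0 -100 -0.35;0 0 0 0 0 -110 -0.35;0 0 0 0 0 -110 -0.35")

```text
time: 23.7
eef_pos: [0.5623, -0.0215, 0.1571]
tcp_rot: [0.0, 1.0, -0.0, 0.002]
contact_force: [0.3, 0.2, -1.0]
opening: 0.323
finger_force: 0.0
```

```bash
python3 go.py t:.43,.035,.14,180
```

```text
now 23.7 [ 0.5623 -0.0215  0.1571] q [-0.22  0.14  1.94  0.    1.06 -1.79] F [ 0.3  0.2 -1. ] open 0.323
t:.43,.035,.14,180 rot [-0.   0.2 -0. ] mm [132.3  56.4  16.7]
```

>>> send_rows(rows="0 0 0 132 56 0 -1;0 0 0 132 56 0 -1;0 0 0 132 56 0 -1;0 0 0 132 56 0 -1;0 0 0 132 56 0 -1;0 0 0 132 56 0 -1")

```text
time: 24.45
eef_pos: [0.4306, 0.0342, 0.1554]
tcp_rot: [0.001, 1.0, -0.0, 0.0]
contact_force: [0.1, 0.3, 0.2]
opening: -0.002
finger_force: 0.0
```

```bash
python3 go.py t:.43,.035,.042,180; python3 v.py placed.png
cat > d.py <<'E'
from fit import *
np.set_printoptions(precision=4,suppress=True)
S=cam('scene');T=cam('top')
print('tray',fit([S],tray(),(.583,.035,0),'tray',.013))
E
python3 d.py
```

```text
now 24.45 [0.4306 0.0342 0.1554] q [-0.16 -0.16  2.24 -0.    1.07 -1.73] F [0.1 0.3 0.2] open -0.002
t:.43,.035,.042,180 rot [-0.   0.  -0.1] mm [  0.6   0.8 113.4]
tray (array([0.5846, 0.0324, 0.0036]), np.float64(0.6931717991828918))
```

View pics/placed.png

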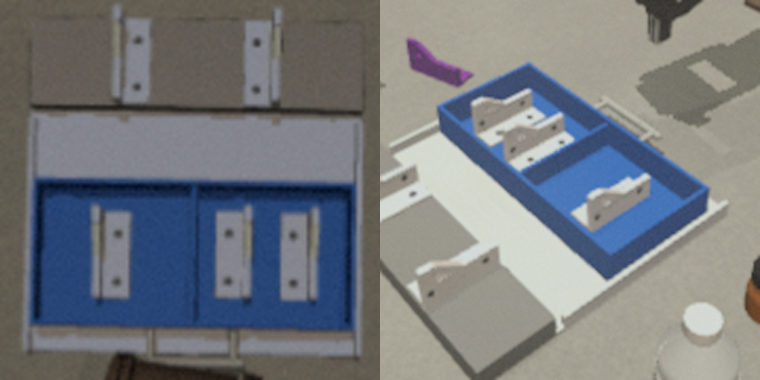

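All three stand correctly: C at left-panel (112,255), A at (232,255), B at (298,255). Going down in front of the handle.

>>> send_rows(rows="0 0 0 0 0 50 -1;0 0 0 0 0 100 -1;0 0 0 0 0 112 -1;0 0 0 0 0 112 -1;0 0 0 -6 0 112 -1;0 0 0 -12 0 112 -1;0 0 0 -16 0 112 -1;0 0 0 -20 0 112 -1")

```text
time: 25.65
eef_pos: [0.4503, 0.0346, 0.0438]
tcp_rot: [0.0, 1.0, -0.0, 0.0]
contact_force: [-1.1, 0.3, 0.5]
opening: 0.001
finger_force: 0.0
```

>>> send_rows(rows="0 0 0 -3 0 0 -1;0 0 0 -6 0 0 -1;0 0 0 -10 0 0 -1;0 0 0 -15 0 0 -1;0 0 0 -20 0 0 -1;0 0 0 -25 0 0 -1;0 0 0 -30 0 0 -1;0 0 0 -35 0 0 -1")

```text
time: 26.65
eef_pos: [0.4846, 0.0348, 0.043]
tcp_rot: [0.0, 1.0, 0.0, -0.001]
contact_force: [-2.5, 0.4, -0.4]
opening: 0.002
finger_force: 1.7
```

>>> send_rows(rows="0 0 0 -5 0 0 -1;0 0 0 -10 0 0 -1;0 0 0 -15 0 0 -1;0 0 0 -20 0 0 -1;0 0 0 -25 0 0 -1;0 0 0 -30 0 0 -1;0 0 0 -33 0 0 -1;0 0 0 -36 0 0 -1")

```text
time: 27.65
eef_pos: [0.5209, 0.0345, 0.0434]
tcp_rot: [0.0, 1.0, -0.0, 0.0]
contact_force: [-3.1, 0.9, -1.3]
opening: -0.003
finger_force: 1.6
```

>>> send_rows(rows="0 0 0 -2 0 0 -1;0 0 0 -4 0 0 -1;0 0 0 -6 0 0 -1;0 0 0 -8 0 0 -1")

```text
time: 28.15
eef_pos: [0.5288, 0.0346, 0.0434]
tcp_rot: [0.0, 1.0, -0.0, 0.0]
contact_force: [-4.2, -0.0, -0.4]
opening: 0.002
finger_force: 1.6
```

>>> send_rows(rows="0 0 0 -1 0 0 -1;0 0 0 -2 0 0 -1;0 0 0 -3 0 0 -1;0 0 0 -4 0 0 -1")

```text
time: 28.65
eef_pos: [0.5323, 0.0346, 0.0433]
tcp_rot: [0.0, 1.0, -0.0, -0.001]
contact_force: [-5.0, -0.7, 1.0]
opening: 0.003
finger_force: 3.0
```

>>> send_rows(rows="0 0 0 -1 0 0 -1;0 0 0 -2 0 0 -1;0 0 0 -3 0 0 -1")

```text
time: 29.02
eef_pos: [0.5326, 0.0346, 0.0433]
tcp_rot: [-0.0, 1.0, -0.0, -0.005]
contact_force: [-14.4, -1.1, 9.9]
opening: 0.005
finger_force: 7.4
```

>>> send_rows(rows="0 0 0 -1 0 0 -1;0 0 0 -2 0 0 -1;0 0 0 -3 0 0 -1")

```text
time: 29.4
eef_pos: [0.5328, 0.0347, 0.0428]
tcp_rot: [-0.0, 1.0, 0.0, -0.009]
contact_force: [-22.7, -1.7, 16.9]
opening: -0.0
finger_force: 11.3
```

The tray is against its stop (the force rises and it no longer moves). Backing off gently, then up and away.

>>> send_rows(rows="0 0 0 4 0 0 -1;0 0 0 10 0 0 -1;0 0 0 30 0 0 -1;0 0 0 50 0 0 -1;0 0 0 60 0 -40 -1;0 0 0 60 0 -100 -1;0 0 0 60 0 -120 -1;0 0 0 60 0 -120 -1")

```text
time: 30.4
eef_pos: [0.4814, 0.0343, 0.1667]
tcp_rot: [0.0, 1.0, -0.001, 0.005]
contact_force: [0.6, 0.3, -0.3]
opening: -0.002
finger_force: 0.0
```

```bash
sed -i 's/(170,90,300,220)/(160,70,290,200)/' v.py; python3 v.py home.png; python3 go.py; sed -i 's/(.583,.035,0)/(.505,.035,0)/' d.py; python3 d.py
```

```text
now 30.5 [0.4788 0.0346 0.163 ] q [-0.14 -0.05  2.12  0.    1.07 -1.71] F [0.2 0.1 0.3] open -0.002
tray (array([0.6571, 0.0332, 0.0026]), np.float64(0.6858322620391846))
```

View pics/home.png

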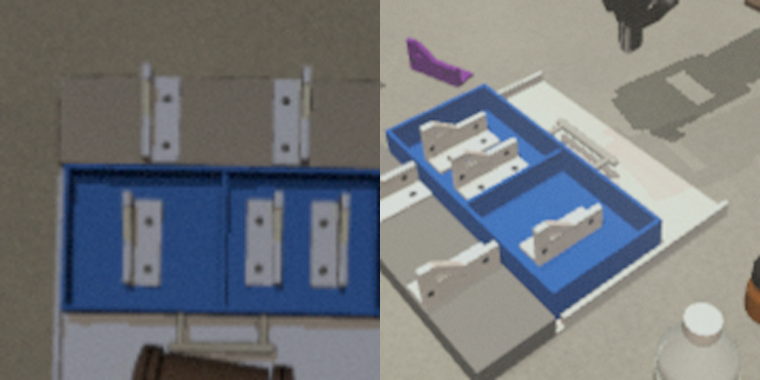

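The tray is fully home against the ledge. The three brackets still stand upright, each in its sample's compartment, at left-panel (140,240), (262,240) and (328,240). Handing in.

```bash
python3 -c "from plant import ctrl; print(ctrl.sign_off())"
```

```text
the job is handed in; nothing more can be done
None
```

I stood all three brackets in their matching compartments, post ends towards the samples, pushed the tray home against its stop, left the jar, bottle and rack alone, and handed the job in at about 30 s.

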